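# Find the high spot of a sample-changer disc

## Task

Check the carousel disc for run-out: gently swing the gauge arm in until it is fully home against its stop pin, then turn the disc slowly clockwise by its post until its one high spot rubs on the sprung feeler, and stop with the top of the high spot squarely on the feeler. Leave the disc at rest there with the arm still home, push gently, leave the things around it undisturbed, and let go.

Things in the scene. Friction and masses are not known exactly. Their poses are not given: they have to be found in the camera images.
- stand: Checking stand, fixed: grey base plate 210 x 380 mm, 12 mm thick. Origin at the centre of its underside, z up, y along its long side. On the line x = 0 stand the disc's spindle, 70 mm to the -y side, and the gauge arm's pivot, 95 mm to the +y side. A steel stop pin stands beside the arm, on its +x side.
- wheel: Horizontal aluminium carousel disc, 180 mm across, with a ring of dark vial recesses. Turns endlessly on a vertical spindle and stays where left (drag 0.15 N m, 2 to 3 N at the post, near 0 when paused). Origin on the axis at the rim's underside, 40 mm above the bench; rim 40 to 54 mm, top face 58 mm up. The round rim, radius 90 mm, clears the home feeler by 0.3 mm.
- wheel_axis (a point): Point on the disc's axis at its top face, 58 mm up. One place on the rim, unmarked and in no fixed relation to the post, is high: a smooth symmetric swelling, 18 degrees to either side of its top, 3 mm high there. At the start its top is 0.7 to 2.7 rad of clockwise turn (seen from above) short of the feeler. A hub cap, 40 mm across and 12 mm high, is here.
- turning_post (a point): Upright round black post on the disc, 14 mm in diameter, from 58 to 100 mm above the bench, 60 mm from the disc's axis; push it to turn the disc. The point is at its half height, 79 mm above the bench.
- gauge_arm: Grey swing arm, 16 mm wide, 40 to 58 mm above the bench, 56 mm long. Origin on its pivot, 40 mm up; it points along its own -y. Home (a hard stop) is where its axes are parallel to the stand's, pointing at the disc's axis. It starts swung out 0.5 to 1.0 rad to the stand's -x side and comes home counter-clockwise from above. Stiff: about 14 N at the peg; stays where left.
- peg_point (a point): Upright steel peg on the gauge arm, 12 mm in diameter, 48 mm from the pivot, from 52 to 92 mm above the bench; push it to swing the arm. The point is at its half height, 72 mm above the bench.
- feeler_seat (a point): Point on the gauge arm where the unpressed feeler's 10 mm ball is centred: 70 mm from the pivot, 47 mm above the bench. The ball, on a sprung rod, gives along the arm up to 8 mm; this point does not move with it. The swelling meets it with 4 N, rising to about 8.6 N at its top, alike on both flanks; the push at the post then rises to 4 to 8 N (2 to 8 N when paused).
- beaker: Bystander: glass beaker 64 mm across and 85 mm high, standing on the bench; origin under its centre.
- reagent_bottle: Bystander: amber bottle 60 mm in diameter and 130 mm high, standing on the bench; origin under its centre.
- screwdriver: Bystander: screwdriver lying on the bench to the robot's left of the stand.

How it is judged:
On the way, in this order (a step that is already met when the one before it is completed fails the run):
1. the gauge arm is fully home against its stop pin (angle between the x axis of gauge_arm and the x axis of stand, either way round below 0.05 rad), for 0.2 s.
2. the high spot rubs on the feeler (contact force between wheel and gauge_arm above 3 N), for 0.1 s.
At the end, for the whole second after the job is handed in: The gauge arm is home (within 0.06 rad of the stop), and the disc is at rest with the top of its high spot on the feeler: the rim presses the feeler with more than 7.6 N, which is so within about 7 degrees of the top (about 8.6 N) (angle between the x axis of gauge_arm and the x axis of stand, either way round below 0.06 rad and contact force between wheel and gauge_arm above 7.6 N and angular speed of wheel below 0.05 rad/s); the robot touches nothing.
It fails at once if the disc is turned faster than 1.5 rad/s (angular speed of wheel above 1.5 rad/s).
It fails at once if the disc is pushed with more than 25 N (contact force between any of the fingers, the arm and wheel above 25 N).
It fails at once if the gauge arm is pushed with more than 35 N (contact force between any of the fingers, the arm and gauge_arm above 35 N).
It fails at once if a bystander is moved by more than 30 mm (distance of any of beaker, reagent_bottle, screwdriver from where it was at the start of the episode above 0.03 m).
It also fails if it takes over 72 s, if anything falls off the work surface, if the arm or the gripper's body presses on something with over 40 N, if the wrist force passes 120 N, or if a joint passes its speed limit or range.

## Robot

A 7-joint arm with a two-finger parallel gripper is mounted at the origin on the work surface. World frame = base frame: x ahead of the robot, y to its left, z up, the work surface at z = 0. Lengths are in m, angles in rad, forces in N, time in s.
With the tool pointing down it reaches from about 0.425 to 0.925 m from the base axis. Payload 6.8 kg.
Tool frame: the origin (TCP) lies on the mounting face of the last link; the fingertips stand 173 mm ahead of it and the grasp point (between the pads) lies 155 mm ahead of it; z points along the fingers, y is the line along which they close (so a half turn about z gives the same grasp; the last joint's range is limited). The gripper opens to 85 mm and grips with 20 to 120 N. Pads are 22 mm wide; open, the fingers measure 114 mm over their backs; the gripper's body (76 mm by 85 mm) begins 54 mm behind the grasp point. The pads swing forward as they close: fully open they stand 13 mm farther back than shut.
Start: joints at [-1.313, 0.477, 0.022, 1.555, -0.011, 1.109, -0.083], TCP at [0.241, 0.63, 0.405] pointing down, gripper open.
Joint ranges: [-2.96, 2.96], [-0.34, 2.1], [-1.41, 1.46], [0.24, 2.44], [-1.37, 4.51], [0.17, 1.92], [-2.96, 2.96]. Speed limits (rad/s): [2.39, 2.39, 3.14, 3.14, 3.14, 3.14, 3.14].

## Interface

Orientations are given as a unit quaternion [w, x, y, z].
In Python, from station import bot gives the robot as it stands. The module is installed in compiled form; this text tells all that it offers.
- The arm moves only by the shell command python3 -m pendant 'ROWS' [FORCE]. ROWS is JSON, a list of rows, each a list of 5 numbers: the finger opening in m, from 0 to 0.0854, then the shift along the tool's x, y, z in m, then the turn about the tool's z in degrees. In form: [[jaw, x, y, z, yaw], ...]. A call has 1 to 12 rows; each row shifts and turns the commanded pose from where the row before left it, along the tool's axes as they then stand; what a row does not reach is not made up. A row lasts 1/12 s, in which the tool goes at most 41.7 mm and 7.16 degrees, less where a joint would pass 70% of its speed; a pose out of reach is approached as far as the arm can. A call with a gripper value outside its range is refused whole. The fingers move at their own pace and stop on an object; FORCE is the grip in N (left out, the last holds). Time passes only in rows, so rows that do not move let the fingers close. It gives the time, the measured TCP pose, the force, the opening and the grip force at its end, in the units of the state.
- bot.get_obs(): the state, without advancing time (a new reading comes with each control period).
- bot.read_camera(name): name is "scene" or "top"; returns (picture, depth): 400x640x3 uint8, blue, green, red; 400x640 float32, m along the optical axis (not along the pixel's ray), 0 where there is no reading.
- bot.camera_model(name): a dict with "intrinsics" (3x3 intrinsics, pixels), "dist_coeffs" ([k1, k2, p1, p2, k3] as OpenCV has them; the pictures are not rectified), "R" (3x3) and "t" (3): a world point X has camera coordinates R X + t. Camera axes: x right, y down, z forward; pixel columns grow to the right and rows downward; lengths in m; the calibration is good to about 2 mm. A picture is of the moment at which its call begins. camera_model takes no time and is no camera call.
- bot.hand_in(): hands the job in; it is judged then, once.
Trained networks look in the newest picture that a camera, given by its name, has taken for a name from the list of things; names that differ only in an ending like _2 or _b are one class to them, and where a whole thing is asked for, a point or a joint stands for the part that bears it (a point fixed in the world has none). Each returns a list of dicts, best first, with "score" (0 to 1); they miss things now and then, are a little off and sometimes report something else, mostly with a low value. They report only what shows in the picture. A call takes as long as a camera call.
- bot.boxes_of(name, camera): "at" ([column, row] in pixels, amid what is visible of it).
- bot.trace(name, camera): "mask" (400x640 bool, what is visible of it) and "at" ([column, row] in pixels, amid what is visible of it).
- bot.pinpoint(name, camera): "at" ([column, row] in pixels: a listed point, or the origin of a listed thing).
The state is a dict: "t": time; "q": joint angles; "joint_vel": joint speeds; "joint_torque": joint torques, N m; "eef_pos": TCP position; "tool_rot": TCP orientation; "contact_force": force on the tool from outside, world axes, zero at the start; "torque": the same for the moment, N m; "gripper_width": opening from 0.0 (shut) to 1.0 (fully open); "grasp_force": force on a finger pad.
Only numpy, scipy, OpenCV 4.12 (cv2) and the standard library are available. Lean on these libraries where they do the work, as an engineer would, in place of code of your own. Each camera call takes 0.05 s, during which the arm holds its last target. There are 200 camera calls.

## Working session

There is one attempt and no reset: what is moved stays moved. The work goes in short steps, Python scripts to look and compute and a shell command to move; the robot and the scene stay as the last step left them, time stands still between calls to the robot, and variables do not carry over. Pictures are saved under pics/ and viewed, at most 10 in all, crops included, and the job is handed in when it is done.

```bash
mkdir -p pics; cat > h.py <<'E'
import numpy as np, cv2
from station import bot
def w(cam,px,z):
    m=bot.camera_model(cam);K=np.array(m["intrinsics"]);R=np.array(m["R"]);t=np.array(m["t"])
    u=cv2.undistortPoints(np.array([[px]],float),K,np.array(m["dist_coeffs"]))[0,0]
    d=R.T@np.array([u[0],u[1],1]);c=-R.T@t
    return c+d*(z-c[2])/d[2]
E
python3 - <<'E'
from h import *
for c in ("scene","top"):
    p,d=bot.read_camera(c);cv2.imwrite(f"pics/{c}0.png",p)
    m=bot.camera_model(c);print(c,-np.array(m["R"]).T@np.array(m["t"]))
    for n,z in (("stand",0),("wheel_axis",.058),("turning_post",.079),("gauge_arm",.04),("peg_point",.072),("feeler_seat",.047),("beaker",0),("reagent_bottle",0),("screwdriver",0.01)):
        r=bot.pinpoint(n,c)
        for k in r[:2]: print(n,round(k["score"],2),np.round(k["at"]),np.round(w(c,k["at"],z),4))
o=bot.get_obs();print(o)
E
```

```text
scene [1.043971   0.668055   0.58843116]
stand 0.78 [312. 231.] [0.5979 0.0191 0.    ]
wheel_axis 0.65 [300. 194.] [ 0.5733 -0.0691  0.058 ]
turning_post 0.91 [291. 199.] [ 0.6207 -0.0359  0.079 ]
gauge_arm 0.71 [328. 237.] [0.613  0.1038 0.04  ]
gauge_arm 0.35 [477. 289.] [0.4873 0.4134 0.04  ]
peg_point 0.69 [329. 213.] [0.5785 0.0657 0.072 ]
feeler_seat 0.79 [331. 218.] [0.5653 0.0548 0.047 ]
beaker 0.77 [279. 157.] [ 0.4396 -0.4009  0.    ]
beaker 0.61 [300. 201.] [ 0.5423 -0.1177  0.    ]
reagent_bottle 0.56 [475. 289.] [0.4512 0.3931 0.    ]
screwdriver 0.68 [383. 322.] [0.6669 0.3417 0.01  ]
top [ 0.33810573 -0.00263969  1.29327122]
stand 0.9 [314. 188.] [0.5967 0.0123 0.    ]
wheel_axis 0.94 [342. 190.] [ 0.5836 -0.0665  0.058 ]
turning_post 0.59 [332. 168.] [ 0.6386 -0.036   0.079 ]
gauge_arm 0.68 [279. 176.] [0.6229 0.113  0.04  ]
peg_point 0.71 [294. 185.] [0.5892 0.0693 0.072 ]
peg_point 0.68 [337. 189.] [ 0.5814 -0.0495  0.072 ]
feeler_seat 0.7 [299. 192.] [0.5747 0.0546 0.047 ]
beaker 0.84 [454. 244.] [ 0.4465 -0.398   0.    ]
reagent_bottle 0.9 [182. 237.] [0.4423 0.3894 0.    ]
screwdriver 0.59 [206. 164.] [0.6579 0.3335 0.01  ]
{'t': 1.0, 'q': array([-1.31313049,  0.47698675,  0.02241477,  1.55540797, -0.01147448,
        1.10929722, -0.08311121]), 'joint_vel': array([-5.51829133e-05,  1.25139944e-03, -4.78024653e-04, -8.80979908e-04,
        1.74164342e-04,  6.33232930e-04, -1.83065453e-04]), 'joint_torque': array([ 1.01402168e-04, -5.96331096e+01,  1.60648752e+00, -2.81553411e+01,
        1.23992970e-02,  1.51610577e-03, -1.22413056e-05]), 'eef_pos': array([0.24143435, 0.63035498, 0.40471372]), 'tool_rot': array([9.35166512e-06, 1.81881962e-01, 9.83320371e-01, 1.38908045e-05]), 'contact_force': array([-0.49931671,  0.14742473,  0.20975654]), 'torque': array([ 0.04976555, -0.00492607, -0.00228954]), 'grasp_force': 0.0, 'gripper_width': 1.000442300878158}
```

```bash
python3 - <<'E'
import cv2,numpy as np
a=cv2.imread("pics/top0.png")[110:260,220:420];b=cv2.imread("pics/scene0.png")[130:290,220:420]
a=cv2.resize(a,None,fx=4,fy=4,interpolation=cv2.INTER_CUBIC);cv2.imwrite("pics/a.png",a)
b=cv2.resize(b,(740,592),interpolation=cv2.INTER_CUBIC);cv2.imwrite("pics/b.png",b)
E
```

```text
(no output)
```

View pics/a.png

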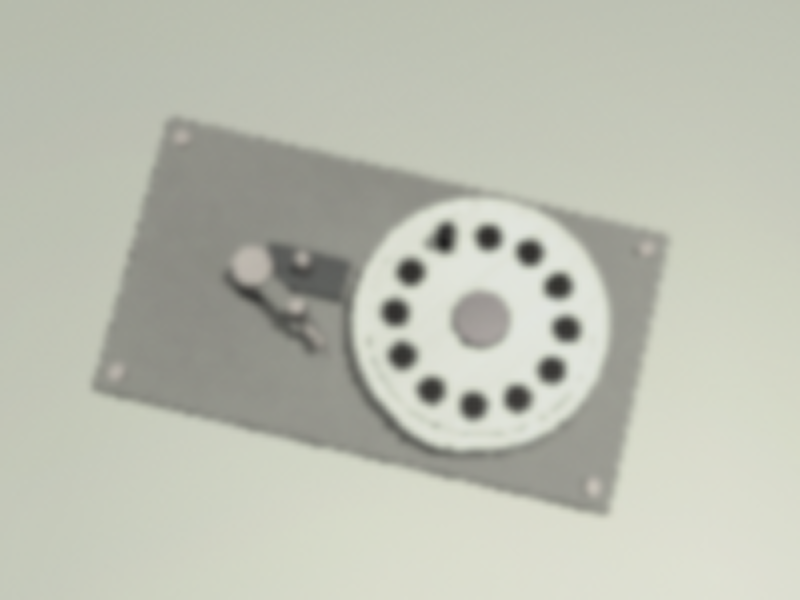

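View pics/b.png

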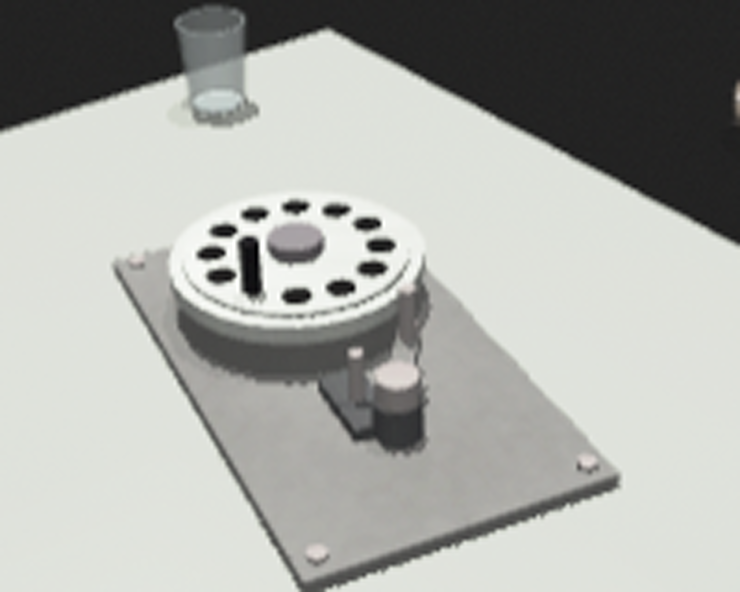

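The top crop shows the stand tilted about 13°, with the disc centre at (480,318), post (447,235), pivot (250,265), peg (295,305) and stop pin (303,258). There may be a slight rim bulge near (415,437).

```bash
python3 - <<'E'
from h import *
T=lambda p:[(p[0]+.5)/4-.5+220,(p[1]+.5)/4-.5+110]
S=lambda p:[(p[0]+.5)/3.7-.5+220,(p[1]+.5)/3.7-.5+130]
sc=[w("top",T(p),.014)[:2] for p in ((181,135),(116,371),(594,486),(648,247))]
co=[w("top",T(p),.012)[:2] for p in ((172,118),(93,390),(607,515),(667,237))]
for q in (sc,co):
    q=np.array(q);c=q.mean(0);dy=q[0]+q[1]-q[2]-q[3];dx=q[0]+q[3]-q[1]-q[2];print("stand",c,np.degrees(np.arctan2(-dy[0],dy[1])),np.degrees(np.arctan2(dx[1],dx[0])),np.linalg.norm(dy)/2,np.linalg.norm(dx)/2)
    a=np.arctan2(-dy[0],dy[1]);u=np.array([-np.sin(a),np.cos(a)])
    print(" axis",c-.07*u,"pivot",c+.095*u,"home peg",c+.047*u)
print("hub",w("top",T((481,319)),.07))
print("hub sc",w("scene",S((296,236)),.07))
for z in (.075,.09):print("pivot z",z,w("top",T((250,266)),z),w("scene",S((396,374)),z))
print("pegtop",w("top",T((293,302)),.092),w("scene",S((407,290)),.092))
print("posttop",w("top",T((448,226)),.1),w("scene",S((248,240)),.1))
for z in (.07,.08,.092):print("pin",z,w("top",T((303,258)),z),w("scene",S((356,352)),z))
print("bump",w("top",T((415,437)),.047))
E
```

```text
stand [0.59926936 0.00897564] -11.930768002389142 -11.940342660346381 0.35217036984262534 0.18067629806697827
 axis [ 0.58479828 -0.05951223] pivot [0.61890867 0.10192346] home peg [0.60898565 0.05496035]
stand [0.59620361 0.00889682] -12.012659634926178 -12.073890246443879 0.3766960944817359 0.20952269689600236
 axis [ 0.58163466 -0.05957029] pivot [0.61597575 0.10181648] home peg [0.60598562 0.0548676 ]
hub [ 0.58219831 -0.05863706  0.07      ]
hub sc [ 0.58144372 -0.0559906   0.07      ]
pivot z 0.075 [0.61337847 0.10192467 0.075     ] [0.62895773 0.12045532 0.075     ]
pivot z 0.09 [0.60998916 0.10063721 0.09      ] [0.64108243 0.13645356 0.09      ]
pegtop [0.58546462 0.07015078 0.092     ] [0.58340253 0.0730799  0.092     ]
posttop [ 0.63995748 -0.03337169  0.1       ] [ 0.63581022 -0.02977058  0.1       ]
pin 0.07 [0.62137071 0.06586456 0.07      ] [0.63045864 0.08184598 0.07      ]
pin 0.08 [0.61905508 0.06530455 0.08      ] [0.63843487 0.09315335 0.08      ]
pin 0.092 [0.61627632 0.06463254 0.092     ] [0.64800634 0.10672218 0.092     ]
bump [ 0.50178125 -0.01571596  0.047     ]
```

```bash
python3 -m pendant '[[0,-0.03,-0.025,0,0],[0,-0.03,-0.025,0,0],[0,-0.03,-0.025,0,0],[0,-0.03,-0.025,0,0],[0,-0.03,-0.025,0,0],[0,-0.03,-0.025,0,0],[0,-0.03,-0.025,0,0],[0,-0.03,-0.025,0,0],[0,-0.03,-0.025,0,0],[0,-0.03,-0.025,0,0],[0,-0.03,-0.025,0,0],[0,-0.03,-0.025,0,0]]' && python3 -m pendant '[[0,-0.03,-0.025,0,0],[0,-0.03,-0.025,0,0],[0,-0.03,-0.025,0,0],[0,-0.03,-0.025,0,0]]' && python3 -m pendant '[[0,0,0,0,-7.1],[0,0,0,0,-7.1],[0,0,0,0,-7.1],[0,0,0,0,-7.1],[0,0,0,0,-7.1],[0,0,0,0,-7.1],[0,0,0,0,-7.1],[0,0,0,0,-7.1],[0,0,0,0,-7.1],[0,0,0,0,-7.1],[0,0,0,0,-7.1],[0,0,0,0,-7.1]]'
cat >> h.py <<'E'
def go(p):
    from scipy.spatial.transform import Rotation as Ro
    o=bot.get_obs();q=o["tool_rot"];R=Ro.from_quat(q,scalar_first=True).as_matrix()
    print("t",round(o["t"],2),"tcp",np.round(o["eef_pos"],4),"yang",np.round(np.degrees(np.arctan2(R[1,1],R[0,1])),1),"q7",np.round(o["q"][6],2),"F",np.round(o["contact_force"],1),"gw",round(o["gripper_width"],2),
     "need xyz",np.round(R.T@(np.array(p)-o["eef_pos"]),4))
E
python3 -c "
from h import *
go([.554,.087,.250])"
```

```text
t: 2.0
eef_pos: [0.4709, 0.2196, 0.4051]
tool_rot: [0.0, 0.182, 0.983, 0.0]
contact_force: [0.4, 0.8, -0.7]
gripper_width: 0.0
grasp_force: 0.0
t: 2.33
eef_pos: [0.5472, 0.0833, 0.4051]
tool_rot: [0.0, 0.182, 0.983, 0.0]
contact_force: [0.5, 0.3, -0.7]
gripper_width: -0.002
grasp_force: 0.0
t: 3.33
eef_pos: [0.5466, 0.0851, 0.4049]
tool_rot: [0.0, -0.534, 0.845, -0.0]
contact_force: [0.0, -0.1, -0.0]
gripper_width: -0.005
grasp_force: 0.0
t 3.33 tcp [0.5466 0.0851 0.4049] yang 154.6 q7 2.44 F [ 0.  -0.1 -0. ] gw -0.01 need xyz [-0.0049 -0.0058  0.1549]
```

```bash
python3 -m pendant '[[0,-0.005,0,0.03,0],[0,0,0,0.03,0],[0,0,0,0.03,0],[0,0,0,0.025,0],[0,0,0,0.02,0],[0,0,0,0.01,0],[0,0,0,0.01,0],[0,0,0,0,0]]' && python3 - <<'E'
from h import *
go([.584,.071,.250])
p,d=bot.read_camera("scene");cv2.imwrite("pics/c.png",cv2.resize(p[130:290,220:420],(740,592),interpolation=cv2.INTER_CUBIC))
p,d=bot.read_camera("top");cv2.imwrite("pics/ct.png",cv2.resize(p[110:260,220:420],(800,600),interpolation=cv2.INTER_CUBIC))
E
```

```text
t: 4.0
eef_pos: [0.5485, 0.0896, 0.2485]
tool_rot: [-0.001, -0.532, 0.847, 0.0]
contact_force: [0.4, -0.1, -1.3]
gripper_width: -0.005
grasp_force: 0.0
t 4.0 tcp [0.5485 0.0896 0.2485] yang 154.2 q7 2.44 F [ 0.4 -0.1 -1.3] gw -0.01 need xyz [ 0.0013 -0.0401 -0.0016]
```

View pics/c.png

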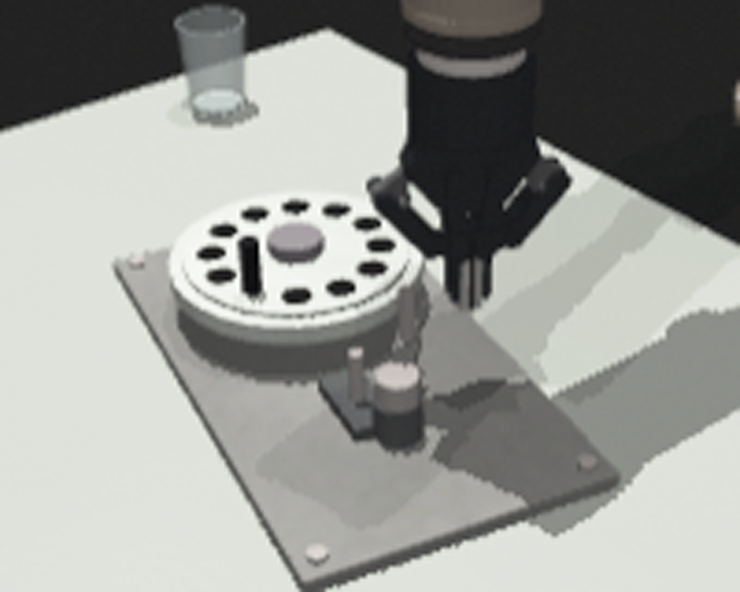

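The closed fingers, tips near (470,300), stand on the far side of the peg (407,290) with clear space between.

```bash
python3 -m pendant '[[0,0,-0.003,0,0],[0,0,-0.003,0,0],[0,0,-0.003,0,0],[0,0,-0.003,0,0],[0,0,-0.002,0,0],[0,0,-0.002,0,0],[0,0,-0.002,0,0],[0,0,-0.002,0,0],[0,0,-0.002,0,0]]' && python3 -m pendant '[[0,0,-0.002,0,0],[0,0,-0.002,0,0],[0,0,-0.002,0,0]]' && python3 -m pendant '[[0,0,-0.002,0,0],[0,0,-0.002,0,0],[0,0,-0.002,0,0]]'
```

```text
t: 4.85
eef_pos: [0.5671, 0.081, 0.2493]
tool_rot: [-0.002, -0.532, 0.847, 0.002]
contact_force: [-11.6, 4.3, 9.9]
gripper_width: 0.0
grasp_force: 6.3
t: 5.1
eef_pos: [0.5702, 0.0793, 0.2488]
tool_rot: [-0.005, -0.533, 0.846, 0.004]
contact_force: [-14.9, 4.8, 9.1]
gripper_width: 0.0
grasp_force: 8.5
t: 5.35
eef_pos: [0.5751, 0.0757, 0.2484]
tool_rot: [-0.006, -0.532, 0.847, 0.003]
contact_force: [-17.9, 0.0, 12.2]
gripper_width: -0.001
grasp_force: 8.4
```

```bash
python3 -m pendant '[[0,0,-0.001,-0.002,0],[0,0,-0.0015,-0.001,0],[0,0,-0.0015,0,0]]' && python3 -m pendant '[[0,0,-0.0015,0,0],[0,0,-0.0015,0,0],[0,0,-0.0015,0,0]]' && python3 - <<'E'
from h import *
go([.606,.055,.25])
E
```

```text
t: 5.6
eef_pos: [0.5775, 0.0743, 0.2494]
tool_rot: [-0.007, -0.532, 0.846, 0.004]
contact_force: [-16.8, 3.2, -0.8]
gripper_width: 0.004
grasp_force: 8.1
t: 5.85
eef_pos: [0.5816, 0.0716, 0.2493]
tool_rot: [-0.008, -0.532, 0.847, 0.004]
contact_force: [-16.2, 1.7, -1.1]
gripper_width: 0.0
grasp_force: 7.4
t 5.85 tcp [0.5816 0.0716 0.2493] yang 154.3 q7 2.49 F [-16.2   1.7  -1.1] gw 0.0 need xyz [ 0.0043 -0.0291 -0.001 ]
```

```bash
python3 -m pendant '[[0,0,-0.0015,0,0],[0,0,-0.0015,0,0],[0,0,-0.0015,0,0]]' && python3 -m pendant '[[0,0,-0.001,0,0],[0,0,-0.001,0,0]]' && python3 -m pendant '[[0,0,-0.001,0,0],[0,0,-0.001,0,0]]'&& python3 - <<'E'
from h import *
go([.606,.055,.25])
p,d=bot.read_camera("scene");cv2.imwrite("pics/d.png",cv2.resize(p[160:280,270:420],(750,600),interpolation=cv2.INTER_CUBIC))
E
```

```text
t: 6.1
eef_pos: [0.5857, 0.0692, 0.2494]
tool_rot: [-0.008, -0.532, 0.847, 0.004]
contact_force: [-16.3, 0.5, 0.1]
gripper_width: -0.003
grasp_force: 7.2
t: 6.27
eef_pos: [0.5877, 0.0682, 0.2494]
tool_rot: [-0.008, -0.532, 0.847, 0.004]
contact_force: [-14.6, 0.6, -1.2]
gripper_width: -0.003
grasp_force: 6.9
t: 6.43
eef_pos: [0.5895, 0.0674, 0.2494]
tool_rot: [-0.008, -0.532, 0.847, 0.004]
contact_force: [-14.5, 0.9, -0.7]
gripper_width: 0.0
grasp_force: 6.9
t 6.43 tcp [0.5895 0.0674 0.2494] yang 154.3 q7 2.5 F [-14.5   0.9  -0.7] gw 0.0 need xyz [ 0.004  -0.0203 -0.0009]
```

View pics/d.png

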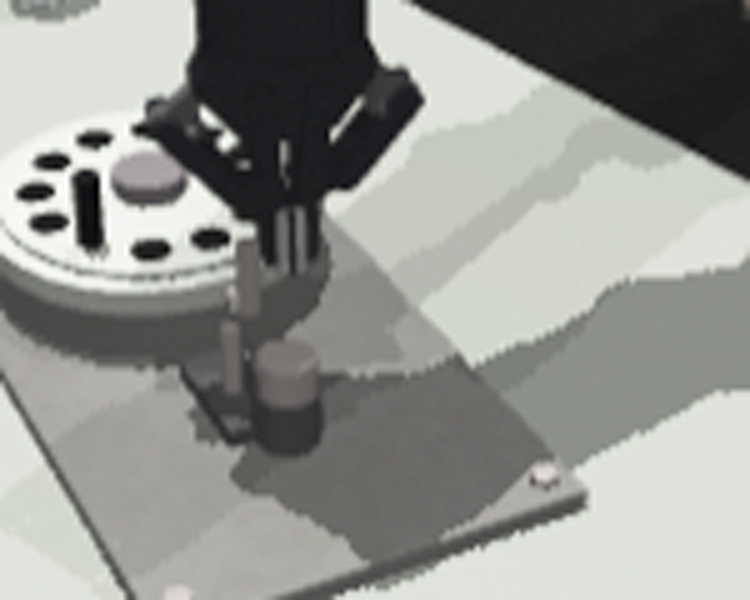

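The peg (247,255) is against the finger, and the arm is almost at the stop pin (232,350). The force is steady, so it isn't home yet and I'll keep pushing slowly.

```bash
for i in 1; do python3 -m pendant '[[0,0,-0.001,0,0],[0,0,-0.001,0,0]]'; done; python3 -m pendant '[[0,0,-0.001,0,0],[0,0,0,0,0]]'; python3 -m pendant '[[0,0,-0.001,0,0],[0,0,0,0,0]]'
```

```text
t: 6.65
eef_pos: [0.5912, 0.0667, 0.2493]
tool_rot: [-0.008, -0.532, 0.847, 0.004]
contact_force: [-15.6, -0.2, -1.2]
gripper_width: -0.002
grasp_force: 7.0
t: 6.82
eef_pos: [0.5924, 0.0662, 0.2494]
tool_rot: [-0.007, -0.532, 0.847, 0.004]
contact_force: [-14.2, 0.6, -1.4]
gripper_width: -0.003
grasp_force: 6.5
t: 6.98
eef_pos: [0.5928, 0.0661, 0.2493]
tool_rot: [-0.008, -0.532, 0.847, 0.004]
contact_force: [-16.3, 1.7, 0.6]
gripper_width: -0.001
grasp_force: 7.8
```

```bash
python3 -m pendant '[[0,0,-0.001,0,0],[0,0,0,0,0]]'; python3 -m pendant '[[0,0,-0.001,0,0],[0,0,0,0,0]]'
```

```text
t: 7.15
eef_pos: [0.5931, 0.066, 0.2492]
tool_rot: [-0.009, -0.532, 0.847, 0.005]
contact_force: [-19.1, 2.4, 2.3]
gripper_width: 0.001
grasp_force: 9.1
t: 7.32
eef_pos: [0.5935, 0.0659, 0.2491]
tool_rot: [-0.009, -0.532, 0.847, 0.005]
contact_force: [-20.9, 3.5, 5.6]
gripper_width: 0.001
grasp_force: 10.3
```

Force now climbs while the arm stands still, so it is home. Hold briefly, back off, lift, and turn toward the post.

```bash
python3 -m pendant '[[0,0,0,0,0],[0,0,0,0,0],[0,0,0,0,0],[0,0,0.005,0,0],[0,0,0.01,0,0],[0,0,0.01,0,0],[0.04,0,0,-0.03,0],[0.04,0,0,-0.03,0],[0.04,0,0,-0.03,0],[0.04,0,0,-0.02,0]]' >/dev/null; python3 -m pendant '[[0.04,0,0,0,6.5],[0.04,0,0,0,6.5],[0.04,0,0,0,6.5],[0.04,0,0,0,6.5],[0.04,0,0,0,6.5],[0.04,0,0,0,6.5],[0.04,0,0,0,0]]' >/dev/null; python3 - <<'E'
from h import *
go([.638,-.032,.35])
S=lambda p:0
p,d=bot.read_camera("scene");cv2.imwrite("pics/e.png",cv2.resize(p[160:280,270:420],(750,600),interpolation=cv2.INTER_CUBIC))
for c in ("top","scene"):
  bot.read_camera(c)
  for n,z in (("wheel_axis",.058),("turning_post",.079),("gauge_arm",.04),("peg_point",.072)):
    for k in bot.pinpoint(n,c)[:1]: print(c,n,round(k["score"],2),np.round(w(c,k["at"],z),4))
E
```

```text
t 8.73 tcp [0.5775 0.0762 0.3632] yang 115.0 q7 1.84 F [-0.4 -0.1  0.4] gw 0.47 need xyz [-0.009  -0.1236  0.0133]
top wheel_axis 0.9 [ 0.5865 -0.0592  0.058 ]
top turning_post 0.96 [ 0.6466 -0.036   0.079 ]
scene wheel_axis 0.87 [ 0.5766 -0.0633  0.058 ]
scene turning_post 0.72 [ 0.6176 -0.0456  0.079 ]
scene gauge_arm 0.5 [0.6148 0.097  0.04  ]
scene peg_point 0.59 [0.6092 0.0536 0.072 ]
```

View pics/e.png

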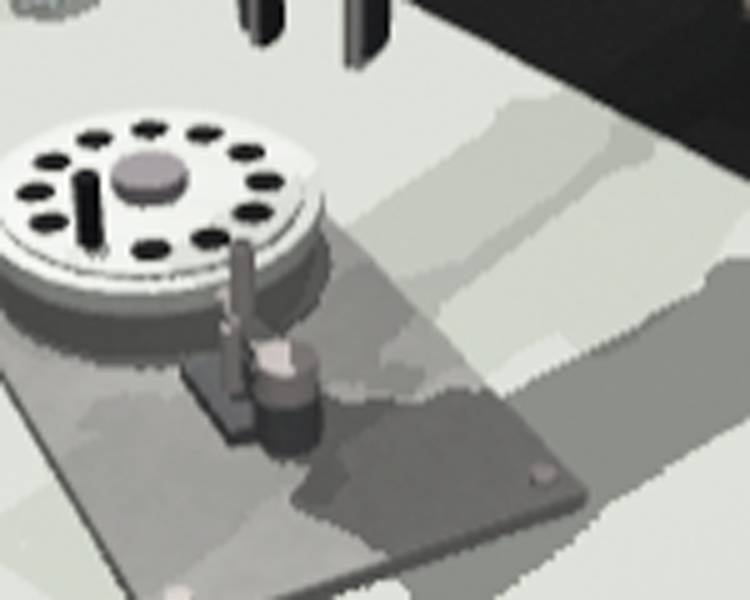

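Home confirmed: the arm lies against the pin at (232,350), with the peg at (0.609, 0.054) as predicted. Next I straddle the post.

```bash
python3 -m pendant '[[0.045,-0.003,-0.035,0,0],[0.045,-0.003,-0.035,0,0],[0.045,-0.003,-0.03,0,0],[0.045,0,-0.0236,0,0],[0.045,0,0,0.03,0],[0.045,0,0,0.03,0],[0.045,0,0,0.02,0],[0.045,0,0,0.01,0]]' ; python3 -m pendant '[[0.045,0,0,0.01,0],[0.045,0,0,0.01,0],[0.045,0,0,0.006,0],[0.045,0,0,0,0]]'; python3 - <<'E'
from h import *
go([.638,-.032,.246])
p,d=bot.read_camera("scene");cv2.imwrite("pics/f.png",cv2.resize(p[130:250,230:380],(750,600),interpolation=cv2.INTER_CUBIC))
E
```

```text
t: 9.95
eef_pos: [0.6373, -0.0323, 0.2695]
tool_rot: [-0.002, -0.219, 0.976, 0.0]
contact_force: [0.3, 0.0, 0.8]
gripper_width: 0.523
grasp_force: 0.0
t: 10.28
eef_pos: [0.6383, -0.0321, 0.246]
tool_rot: [-0.0, -0.219, 0.976, 0.0]
contact_force: [0.2, -0.2, -0.6]
gripper_width: 0.525
grasp_force: 0.0
t 10.28 tcp [ 0.6383 -0.0321  0.246 ] yang 115.3 q7 2.09 F [ 0.2 -0.2 -0.6] gw 0.52 need xyz [ 0.0002  0.0002 -0.    ]
```

View pics/f.png

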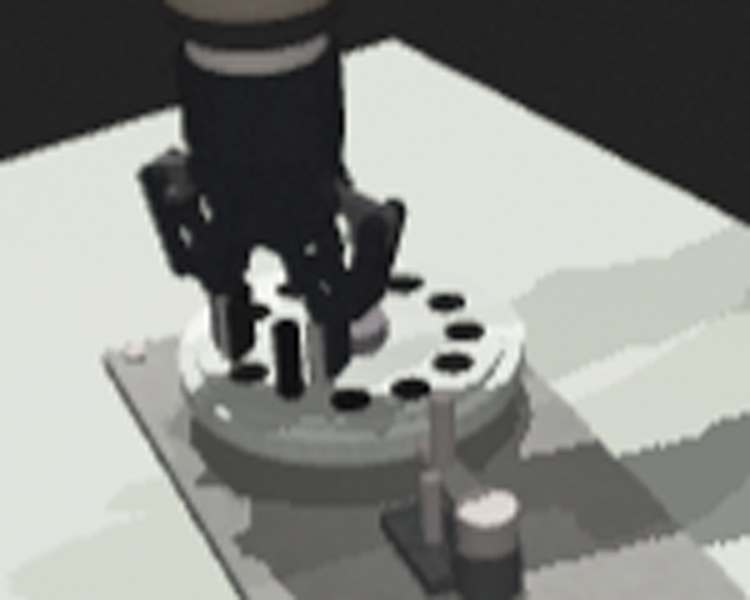

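The post (288,350) stands between the two fingers, well overlapped. I'll close the gap slowly, then turn.

```bash
python3 -m pendant '[[0.045,0,-0.002,0,0],[0.045,0,-0.002,0,0],[0.045,0,-0.002,0,0],[0.045,0,-0.002,0,0],[0.045,0,-0.002,0,0]]' ; python3 -m pendant '[[0.045,0,-0.002,0,0],[0.045,0,-0.002,0,0]]';  python3 -m pendant '[[0.045,0,-0.002,0,0],[0.045,0,-0.002,0,0]]'; python3 -m pendant '[[0.045,0,-0.002,0,0],[0.045,0,-0.002,0,0]]'
```

```text
t: 10.75
eef_pos: [0.6429, -0.0416, 0.2471]
tool_rot: [0.0, -0.218, 0.976, -0.0]
contact_force: [-0.0, -0.6, 0.6]
gripper_width: 0.528
grasp_force: 0.0
t: 10.92
eef_pos: [0.6444, -0.0449, 0.2467]
tool_rot: [-0.0, -0.218, 0.976, 0.0]
contact_force: [-1.0, 2.1, 1.4]
gripper_width: 0.528
grasp_force: 0.8
t: 11.08
eef_pos: [0.6462, -0.0478, 0.2467]
tool_rot: [-0.0, -0.219, 0.976, 0.001]
contact_force: [-1.1, 3.7, 1.7]
gripper_width: 0.526
grasp_force: 1.5
t: 11.25
eef_pos: [0.6481, -0.0518, 0.2468]
tool_rot: [0.0, -0.219, 0.976, 0.0]
contact_force: [-0.0, 3.8, 1.1]
gripper_width: 0.527
grasp_force: 1.4
```

```bash
cat >> h.py <<'E'
A=np.array([.582,-.058])
def st():
    from scipy.spatial.transform import Rotation as Ro
    o=bot.get_obs();R=Ro.from_quat(o["tool_rot"],scalar_first=True).as_matrix();y=R[:2,1]/np.linalg.norm(R[:2,1])
    # pushing pad face 22.5 mm along +y; post centre 7 mm inside it, at radius 60 mm on the line p+s*x
    c=o["eef_pos"][:2]+y*(.0854*o["gripper_width"]/2-.007)-A; x=R[:2,0]/np.linalg.norm(R[:2,0])
    b=c@x; s=-b-np.sqrt(max(b*b-(c@c-.0036),0)); p=c+s*x
    F=o["contact_force"][:2]; a=np.arctan2(p[1],p[0])
    print("t",round(o["t"],2),"post ang",round(np.degrees(a),1),"tool y ang",round(np.degrees(np.arctan2(y[1],y[0])),1),"want y",round(np.degrees(a)+90,1),"slide x",round(s*1e3,1),"F tang",round(-F@np.array([-np.sin(a),np.cos(a)]),1),"F rad",round(F@np.array([np.cos(a),np.sin(a)]),1),"tcp",np.round(o["eef_pos"],4))
E
python3 -m pendant '[[0.045,0.0005,-0.0021,0,2.6],[0.045,0.0005,-0.0021,0,2.6],[0.045,0.0005,-0.0021,0,2.6],[0.045,0.0005,-0.0021,0,2.6],[0.045,0.0005,-0.0021,0,2.6],[0.045,0.0005,-0.0021,0,2.6]]' >/dev/null; python3 -c "
from h import *
st()"; python3 -m pendant '[[0.045,0.0005,-0.0021,0,2.6],[0.045,0.0005,-0.0021,0,2.6],[0.045,0.0005,-0.0021,0,2.6],[0.045,0.0005,-0.0021,0,2.6],[0.045,0.0005,-0.0021,0,2.6],[0.045,0.0005,-0.0021,0,2.6]]' >/dev/null; python3 -c "
from h import *
st()"
```

```text
t 11.75 post ang 7.0 tool y ang 99.5 want y 97.0 slide x 4.4 F tang -3.4 F rad -1.7 tcp [ 0.6484 -0.0653  0.2462]
t 12.25 post ang -3.8 tool y ang 83.9 want y 86.2 slide x 6.0 F tang -2.4 F rad -1.0 tcp [ 0.6462 -0.0778  0.2461]
```

```bash
python3 -m pendant '[[0.045,0.001,-0.0021,0,2],[0.045,0.001,-0.0021,0,2],[0.045,0.001,-0.0021,0,2],[0.045,0.001,-0.0021,0,2],[0.045,0.001,-0.0021,0,2],[0.045,0.001,-0.0021,0,2]]' >/dev/null; python3 -c "
from h import *
st()"; python3 -m pendant '[[0.045,0.001,-0.0021,0,2],[0.045,0.001,-0.0021,0,2],[0.045,0.001,-0.0021,0,2]]' >/dev/null; python3 -c "
from h import *
st()";  python3 -m pendant '[[0.045,0.0008,-0.0021,0,2],[0.045,0.0008,-0.0021,0,2]]' >/dev/null; python3 -c "
from h import *
st()"
```

```text
t 12.75 post ang -14.2 tool y ang 72.0 want y 75.8 slide x 4.1 F tang -2.9 F rad 2.4 tcp [ 0.6392 -0.0889  0.2468]
t 13.0 post ang -20.1 tool y ang 66.0 want y 69.9 slide x 2.7 F tang -2.7 F rad 1.7 tcp [ 0.6344 -0.0939  0.2471]
t 13.17 post ang -24.1 tool y ang 62.0 want y 65.9 slide x 2.1 F tang -3.7 F rad 2.7 tcp [ 0.6313 -0.0972  0.2472]
```

```bash
cat > s.sh <<'E'
python3 -c "
from h import *
st()"
E
python3 -m pendant '[[0.045,0.0004,-0.0011,0,1],[0.045,0.0004,-0.0011,0,1]]' >/dev/null; sh s.sh; python3 -m pendant '[[0.045,0.0004,-0.0011,0,1],[0.045,0.0004,-0.0011,0,1]]' >/dev/null; sh s.sh; python3 -m pendant '[[0.045,0.0004,-0.0011,0,1],[0.045,0.0004,-0.0011,0,1]]' >/dev/null; sh s.sh; python3 -m pendant '[[0.045,0.0004,-0.0011,0,1],[0.045,0.0004,-0.0011,0,1]]' >/dev/null; sh s.sh
```

```text
t 13.33 post ang -26.5 tool y ang 60.0 want y 63.5 slide x 1.4 F tang -2.7 F rad 1.9 tcp [ 0.6292 -0.0988  0.2471]
t 13.5 post ang -28.4 tool y ang 58.0 want y 61.6 slide x 0.7 F tang -3.2 F rad 1.9 tcp [ 0.6271 -0.1001  0.247 ]
t 13.67 post ang -30.8 tool y ang 56.0 want y 59.2 slide x 0.0 F tang -2.7 F rad 1.8 tcp [ 0.6249 -0.1015  0.2468]
t 13.83 post ang -32.8 tool y ang 53.9 want y 57.2 slide x -0.4 F tang -2.9 F rad 1.9 tcp [ 0.6229 -0.1029  0.2467]
```

```bash
python3 -m pendant '[[0.045,0.0004,-0.0011,0,1],[0.045,0.0004,-0.0011,0,1]]' >/dev/null; sh s.sh; python3 -m pendant '[[0.045,0.0004,-0.0011,0,1],[0.045,0.0004,-0.0011,0,1]]' >/dev/null; sh s.sh; python3 -m pendant '[[0.045,0.0004,-0.0011,0,1],[0.045,0.0004,-0.0011,0,1]]' >/dev/null; sh s.sh
```

```text
t 14.0 post ang -35.1 tool y ang 51.9 want y 54.9 slide x -0.8 F tang -2.6 F rad 1.7 tcp [ 0.6209 -0.1042  0.2467]
t 14.17 post ang -37.2 tool y ang 49.9 want y 52.8 slide x -1.1 F tang -4.7 F rad 3.1 tcp [ 0.6191 -0.1052  0.2467]
t 14.33 post ang -38.0 tool y ang 48.0 want y 52.0 slide x -1.4 F tang -8.2 F rad 3.6 tcp [ 0.6178 -0.1055  0.2467]
```

Onset of the swelling is at a post angle of about -36.5°, so the top should be near -54°. I'll continue slowly.

```bash
for k in 1; do python3 -m pendant '[[0.045,0.0004,-0.0011,0,1],[0.045,0.0004,-0.0011,0,1]]' >/dev/null; sh s.sh; python3 -m pendant '[[0.045,0.0004,-0.0011,0,1],[0.045,0.0004,-0.0011,0,1]]' >/dev/null; sh s.sh; python3 -m pendant '[[0.045,0.0004,-0.0011,0,1]]' >/dev/null; sh s.sh; python3 -m pendant '[[0.045,0.0004,-0.0011,0,1]]' >/dev/null; sh s.sh; done
```

```text
t 14.5 post ang -39.8 tool y ang 46.0 want y 50.2 slide x -1.7 F tang -9.1 F rad 4.5 tcp [ 0.6162 -0.1064  0.2467]
t 14.67 post ang -41.7 tool y ang 44.0 want y 48.3 slide x -1.9 F tang -9.6 F rad 5.7 tcp [ 0.6143 -0.1073  0.2468]
t 14.75 post ang -42.7 tool y ang 43.0 want y 47.3 slide x -2.0 F tang -9.5 F rad 6.7 tcp [ 0.6134 -0.1078  0.2469]
t 14.83 post ang -43.5 tool y ang 42.0 want y 46.5 slide x -2.1 F tang -10.0 F rad 6.2 tcp [ 0.6124 -0.1082  0.2469]
```

```bash
python3 -m pendant '[[0.045,0.0002,-0.0011,0,1],[0.045,0.0002,-0.0011,0,1]]' >/dev/null; sh s.sh; python3 -m pendant '[[0.045,0.0002,-0.0011,0,1],[0.045,0.0002,-0.0011,0,1]]' >/dev/null; sh s.sh; python3 -m pendant '[[0.045,0.0002,-0.0011,0,1]]' >/dev/null; sh s.sh; python3 -m pendant '[[0.045,0.0002,-0.0011,0,1]]' >/dev/null; sh s.sh
```

```text
t 15.0 post ang -45.8 tool y ang 40.0 want y 44.2 slide x -2.2 F tang -10.6 F rad 5.5 tcp [ 0.6106 -0.1093  0.2469]
t 15.17 post ang -47.6 tool y ang 38.0 want y 42.4 slide x -2.2 F tang -11.1 F rad 5.4 tcp [ 0.6087 -0.1103  0.2469]
t 15.25 post ang -49.1 tool y ang 37.0 want y 40.9 slide x -2.1 F tang -10.9 F rad 5.0 tcp [ 0.6078 -0.1109  0.2469]
t 15.33 post ang -50.0 tool y ang 36.0 want y 40.0 slide x -2.1 F tang -11.3 F rad 4.9 tcp [ 0.6068 -0.1114  0.2469]
```

```bash
python3 -m pendant '[[0.045,0.0002,-0.0011,0,1]]' >/dev/null; sh s.sh; python3 -m pendant '[[0.045,0.0002,-0.0011,0,1]]' >/dev/null; sh s.sh; python3 -m pendant '[[0.045,0.0002,-0.0011,0,1]]' >/dev/null; sh s.sh; python3 -m pendant '[[0.045,0.0002,-0.0011,0,1]]' >/dev/null; sh s.sh
```

```text
t 15.42 post ang -51.2 tool y ang 35.0 want y 38.8 slide x -2.1 F tang -10.6 F rad 5.0 tcp [ 0.6057 -0.1119  0.2469]
t 15.5 post ang -52.3 tool y ang 34.0 want y 37.7 slide x -2.1 F tang -10.3 F rad 5.3 tcp [ 0.6047 -0.1124  0.2469]
t 15.58 post ang -53.4 tool y ang 33.0 want y 36.6 slide x -2.0 F tang -11.0 F rad 4.6 tcp [ 0.6036 -0.113   0.2469]
t 15.67 post ang -54.7 tool y ang 32.0 want y 35.3 slide x -2.0 F tang -10.7 F rad 4.1 tcp [ 0.6026 -0.1134  0.2469]
```

```bash
python3 - <<'E'
from h import *
p,d=bot.read_camera("scene");a=cv2.resize(p[150:250,250:375],(750,600),interpolation=cv2.INTER_CUBIC);cv2.imwrite("pics/g.png",a)
p,d=bot.read_camera("top");cv2.imwrite("pics/gt.png",cv2.resize(p[140:240,265:390],(750,600),interpolation=cv2.INTER_CUBIC))
for c in ("top","scene"):
  bot.read_camera(c)
  for n,z in (("wheel_axis",.058),("turning_post",.079),("gauge_arm",.04),("peg_point",.072)):
    for k in bot.pinpoint(n,c)[:1]: print(c,n,round(k["score"],2),np.round(w(c,k["at"],z),4))
st()
E
```

```text
top gauge_arm 0.65 [0.6232 0.0937 0.04  ]
top peg_point 0.7 [0.6109 0.0528 0.072 ]
scene wheel_axis 0.96 [ 0.5811 -0.0554  0.058 ]
scene gauge_arm 0.83 [0.6112 0.0989 0.04  ]
scene peg_point 0.62 [0.6053 0.0519 0.072 ]
t 16.27 post ang -55.3 tool y ang 32.0 want y 34.7 slide x -1.8 F tang -7.6 F rad 3.7 tcp [ 0.6021 -0.114   0.2469]
```

View pics/g.png

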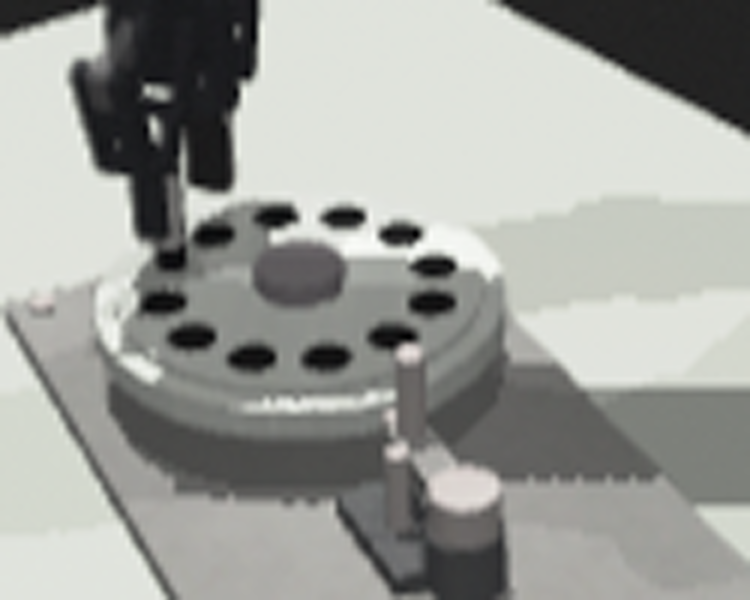

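View pics/gt.png

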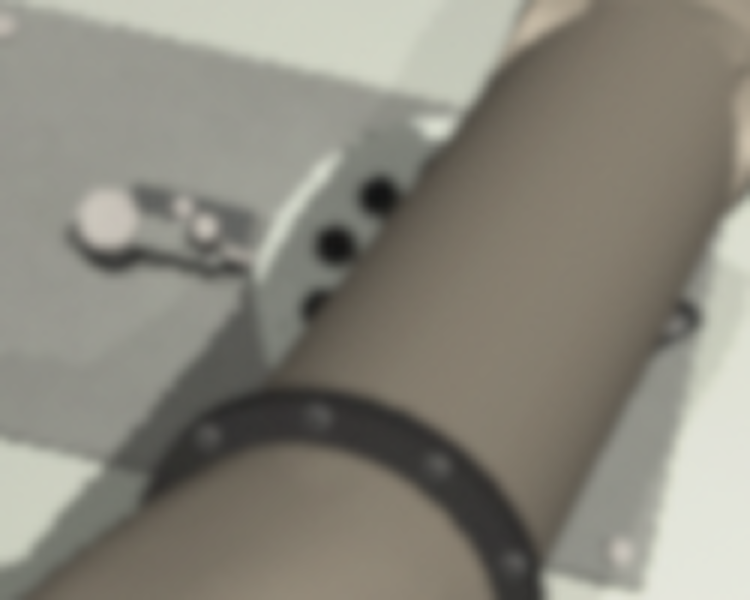

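Both views show the peg and arm still at the pin, with the rim pressing the ball near (250,265) in the top crop. I'll fit the logged push force to locate the top.

```bash
python3 - <<'E'
import numpy as np
from scipy.optimize import least_squares
a=np.array([-32.8,-35.1,-37.2,-38,-39.8,-41.7,-42.7,-43.5,-45.8,-47.6,-49.1,-50,-51.2,-52.3,-53.4,-54.7])
f=np.array([2.9,2.6,4.7,8.2,9.1,9.6,9.5,10,10.6,11.1,10.9,11.3,10.6,10.3,11,10.7])
P={"cos":lambda u:.5*(1+np.cos(np.pi*u)),"par":lambda u:1-u*u,"quart":lambda u:(1-u*u)**2}
for n,h in P.items():
    def m(p):
        x=(a-p[0])/18;H=lambda x:3*h(np.clip(x,-1,1));e=1e-4
        s=-(H(x+e)-H(x-e))/(2*e*np.radians(18)*90)  # rise per mm when turning clockwise (angle falling)
        s=-(s) if False else s
        N=np.where(H(x)>.3,4+4.6*(H(x)-.3)/2.7,0)
        return p[2]+1.5*N*(p[1]+s)
    best=min((least_squares(lambda p:m(p)-f,[t,.5,2.8]) for t in np.arange(-60,-46,.5)),key=lambda r:r.cost)
    print(n,best.x,best.cost,np.round(m(best.x),1))
    for t in (-49,-51,-53,-55,-57):
        r=least_squares(lambda q:(m([t,*q])-f),[.5,2.8]);print("  ",t,round(r.cost,2),r.x)
E
```

```text
cos [-52.31300907   0.55251493   3.59007661] 3.3587965833443505 [ 3.6  3.6  3.6  7.5  8.3  9.3  9.8 10.2 11.1 11.5 11.5 11.4 11.1 10.7
 10.3  9.7]
   -49 22.73 [0.83645008 0.1724175 ]
   -51 6.48 [0.66002348 2.28832805]
   -53 11.28 [0.45351341 4.66313263]
   -55 19.32 [0.36029126 5.65989579]
   -57 27.16 [0.29675044 6.38964128]
par [-54.83664258   0.55092738   3.4074057 ] 1.7706216856916988 [ 3.4  3.4  3.4  8.   8.9  9.6  9.9 10.2 10.6 10.8 10.9 10.9 10.9 10.8
 10.7 10.5]
   -49 8.28 [  1.80359964 -12.10449096]
   -51 21.07 [ 0.81132201 -0.22765948]
   -53 6.41 [0.65103625 1.97441371]
   -55 1.78 [0.54979414 3.43494376]
   -57 18.47 [0.37682017 5.48340056]
quart [-52.6518948    0.55084912   3.52738853] 2.661276038262709 [ 3.5  3.5  3.5  7.6  8.5  9.4  9.9 10.2 11.  11.3 11.3 11.2 11.  10.7
 10.4  9.9]
   -49 23.7 [ 0.83924854 -0.07412255]
   -51 6.6 [0.66385929 2.1040742 ]
   -53 10.95 [0.45640444 4.57457275]
   -55 18.71 [0.3666226  5.57428021]
   -57 26.27 [0.30235704 6.31973073]
```

The fits put the top at -52.3° to -54.8°. The disc is at about -55.3°, so it is within 3°. Back off to mid-gap, lift clear and verify.

```bash
python3 -m pendant '[[0.045,0,0.002,0,0],[0.045,0,0.003,0,0],[0.045,0,0.005,0,0],[0.045,0,0.005,0,0],[0.045,0,0,0,0],[0.045,0,0,0,0]]'; sh s.sh; python3 -m pendant '[[0.045,0,0,-0.02,0],[0.045,0,0,-0.03,0],[0.045,0,0,-0.04,0],[0.045,0,0,-0.04,0],[0.045,0,0,-0.03,0],[0.045,0,0,0,0]]'; python3 - <<'E'
from h import *
p,d=bot.read_camera("scene");cv2.imwrite("pics/i.png",cv2.resize(p[150:250,250:375],(750,600),interpolation=cv2.INTER_CUBIC))
for c in ("scene","top"):
  bot.read_camera(c)
  for n,z in (("wheel_axis",.058),("turning_post",.079),("peg_point",.072)):
    for k in bot.pinpoint(n,c)[:1]: print(c,n,round(k["score"],2),np.round(w(c,k["at"],z),4))
E
```

```text
t: 16.77
eef_pos: [0.6134, -0.1064, 0.2464]
tool_rot: [-0.0, 0.484, 0.875, -0.0]
contact_force: [-0.1, -0.1, -0.4]
gripper_width: 0.526
grasp_force: 0.0
t 16.77 post ang -42.1 tool y ang 32.1 want y 47.9 slide x -0.1 F tang 0.1 F rad 0.0 tcp [ 0.6134 -0.1064  0.2464]
t: 17.27
eef_pos: [0.6146, -0.1083, 0.4135]
tool_rot: [0.005, 0.485, 0.874, 0.002]
contact_force: [0.4, -0.2, -0.0]
gripper_width: 0.528
grasp_force: 0.0
scene wheel_axis 0.76 [ 0.5693 -0.0737  0.058 ]
scene turning_post 0.9 [ 0.5977 -0.1245  0.079 ]
scene peg_point 0.58 [0.5997 0.0527 0.072 ]
top peg_point 0.46 [0.6159 0.055  0.072 ]
```

View pics/i.png

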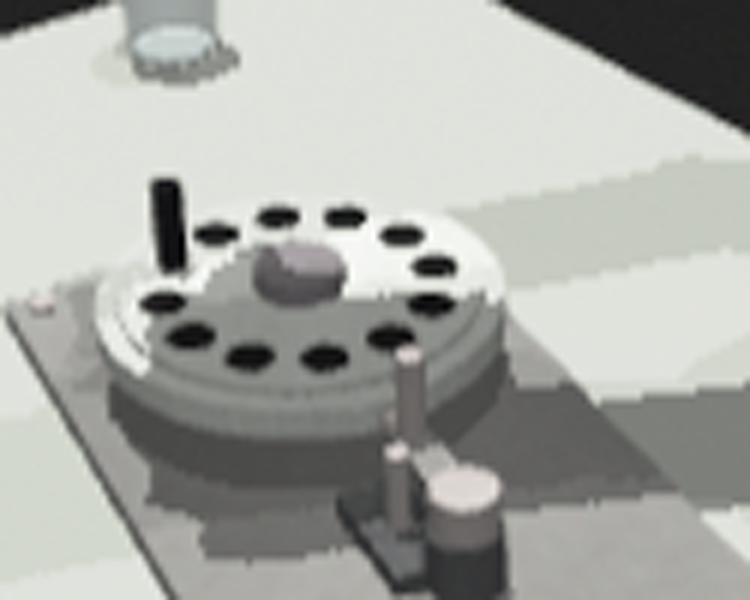

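The recesses are exactly where they were before release, e.g. (163,302) and (325,357), so the disc did not move. As one cheap cross-check, I'll find the bump's angle in the saved first top picture.

```bash
python3 - <<'E'
from h import *
from scipy.ndimage import map_coordinates
im=cv2.imread("pics/top0.png").astype(float).mean(2);m=bot.camera_model("top")
th=np.radians(np.arange(0,360,3));r=np.arange(.080,.102,.0003)
for z in (.054,):
    X=np.array([[A[0]+q*np.cos(t),A[1]+q*np.sin(t),z] for t in th for q in r])
    px,_=cv2.projectPoints(X,cv2.Rodrigues(np.array(m["R"]))[0],np.array(m["t"]),np.array(m["intrinsics"]),np.array(m["dist_coeffs"]))
    v=map_coordinates(im,[px[:,0,1],px[:,0,0]],order=1).reshape(len(th),-1)
    e=[]
    for k in v:
        lv=(k[:10].mean()+k[-8:].mean())/2;i=np.where(k<lv)[0];e.append(r[i[0]] if len(i) else np.nan)
    e=np.array(e)
    def mod(p,t):
        d=np.degrees((t-p[4]+np.pi)%(2*np.pi)-np.pi)/18
        return p[0]+p[1]*np.cos(t)+p[2]*np.sin(t)+p[3]*.5*(1+np.cos(np.pi*np.clip(d,-1,1)))
    from scipy.optimize import least_squares
    ok=~np.isnan(e);R=[least_squares(lambda p:(mod(p,th[ok])-e[ok])*1e3,[.09,0,0,.003,b],loss="soft_l1",f_scale=.4) for b in np.radians(range(80,270,10))]
    for q in sorted(R,key=lambda q:q.cost)[:4]:print(q.cost,np.round(q.x[:4]*1e3,2),np.degrees(q.x[4]))
    p=min(R,key=lambda q:q.cost).x
    s=(th>1.2)&(th<4);print(np.c_[np.degrees(th[s]).round(),((e-mod([*p[:3],0,0],th))*1e3)[s].round(1)].tolist())
E
```

```text
19.089967608009847 [89.69  1.83 -1.45  3.13] 157.42667914196804
19.089967612448575 [89.69  1.83 -1.45  3.13] 157.42599709326385
19.089967613420445 [89.69  1.83 -1.45  3.13] 157.42597715122906
19.089967635226294 [89.69  1.83 -1.45  3.13] 157.4271235770085
[[69.0, 0.9], [72.0, 1.0], [75.0, 1.1], [78.0, 1.2], [81.0, 1.4], [84.0, -0.0], [87.0, -0.5], [90.0, -0.4], [93.0, -0.7], [96.0, -0.6], [99.0, -0.2], [102.0, -0.1], [105.0, -0.3], [108.0, -0.3], [111.0, 0.1], [114.0, -0.1], [117.0, -0.1], [120.0, -0.0], [123.0, 0.0], [126.0, 0.1], [129.0, -0.2], [132.0, -0.5], [135.0, -0.5], [138.0, -0.2], [141.0, 0.4], [144.0, 1.3], [147.0, 1.9], [150.0, 2.2], [153.0, 2.2], [156.0, 2.8], [159.0, 3.0], [162.0, 2.7], [165.0, 2.3], [168.0, 1.1], [171.0, 1.3], [174.0, 1.0], [177.0, -0.3], [180.0, -0.7], [183.0, -0.7], [186.0, -0.5], [189.0, -0.6], [192.0, -0.1], [195.0, -0.5], [198.0, -0.6], [201.0, 0.2], [204.0, 0.1], [207.0, -0.3], [210.0, -0.4], [213.0, 0.1], [216.0, 0.5], [219.0, -0.5], [222.0, -0.3], [225.0, 0.2], [228.0, 0.4]]
```

The bump fit gives a height of 3.1 mm at 157.4°, so the required turn is 79.4° and the post target is -54.5°. The disc is at -55.3°, so this agrees with the force fit.

```bash
python3 -c "
from station import bot
print(bot.hand_in())"
```

```text
the job is handed in; nothing more can be done
None
```

The job is handed in: the gauge arm is home against its pin, the disc is at rest with its high spot within an estimated 3° of the feeler (limit about 7°), and the robot is clear; `hand_in` gave no verdict, and the final feeler force could not be read directly.

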